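Set the herb mill's speed and hold its lid open for filling

ROBOT

A 6-joint arm with a two-finger parallel gripper is mounted at the origin on the work surface. World frame = base frame: x ahead of the robot, y to its left, z up, the work surface at z = 0. Lengths are in m, angles in rad, forces in N, time in s.
With the tool pointing down it reaches from about 0.275 to 0.875 m from the base axis. Payload 12.5 kg.
Tool frame: the origin (TCP) lies at the very end of the fingers, on their centre line; the grasp point (between the pads) lies 19 mm behind it; z points along the fingers, y is the line along which they close (so a half turn about z gives the same grasp; the last joint's range is limited). The gripper opens to 85 mm and grips with 20 to 120 N. Pads are 22 mm wide; open, the fingers measure 114 mm over their backs; the gripper's body (76 mm by 85 mm) begins 54 mm behind the grasp point. The pads swing forward as they close: fully open they stand 13 mm farther back than shut.
Start: joints at [1.211, 0.351, 1.652, -0, 1.139, -0.085], TCP at [0.149, 0.529, 0.231] pointing down, gripper open.
Joint ranges: [-2.75, 2.75], [-0.79, 2.1], [0.01, 2.65], [-1.57, 4.71], [0.07, 3.14], [-2.87, 2.87]. Speed limits (rad/s): [2.22, 2.22, 2.79, 3.14, 3.14, 3.14].

INTERFACE

Orientations are given as a 3x3 rotation matrix whose columns are the frame's x, y, z axes.
In Python, from bench import manip gives the robot as it stands. Calls block until the motion is done:
- manip.move_ptp(position, orientation): joint-space move of the TCP to a pose.
- manip.move_l(position, attitude=None, max_speed=0.15): straight line of the TCP; attitude=None keeps the orientation; max_speed is the mean speed in m/s.
- manip.move_j(angles): joint-space move.
- manip.set_gripper(opening, effort=None): opening from 0.0 (shut) to 1.0 (fully open); effort is the grip in N (None keeps the last); returns when the fingers have stopped.
- manip.dwell(seconds).
- manip.inverse_kinematics(position, orientation): joint angles nearest the present ones, or None.
- manip.grab_frame(name): name is "side" or "top" or "wrist"; returns (picture, depth): 420x560x3 uint8, red, green, blue; 420x560 float32, m along the optical axis (not along the pixel's ray), 0 where there is no reading.
- manip.get_calibration(name): a dict with "camera_matrix" (3x3 intrinsics, pixels), "k1" (the pictures are not rectified: a ray, as slopes to the right and down, at radius r is drawn at 1 + k1 r^2 times it, then the intrinsics apply), "R" (3x3) and "t" (3): a world point X has camera coordinates R X + t. Camera axes: x right, y down, z forward; pixel columns grow to the right and rows downward; lengths in m; the calibration is good to about 2 mm. A picture is of the moment at which its call begins: read the wrist's pose just before it. get_calibration takes no time and is no camera call; for the wrist camera it gives the pose at the moment of the call.
A pose or a line that the arm cannot do raises manip.Unreachable and nothing moves.
- manip.sign_off(): hands the job in; it is judged then, once.
Trained networks look in the newest picture that a camera, given by its name, has taken for a name from the list of things; names that differ only in an ending like _2 or _b are one class to them, and where a whole thing is asked for, a point or a joint stands for the part that bears it (a point fixed in the world has none). Each returns a list of dicts, best first, with "confidence" (0 to 1); they miss things now and then, are a little off and sometimes report something else, mostly with a low value. They report only what shows in the picture. A call takes as long as a camera call.
- manip.look_for(camera, name): "at" ([x, y, z] in m, in world coordinates, good to about 4 mm: the middle of the surface that is visible of it).
Readings, each from a call of its own:
- manip.current_time(): time.
- manip.current_qpos(): joint angles.
- manip.current_joint_vel(): joint speeds.
- manip.current_joint_torque(): joint torques, N m.
- manip.current_ee_pos(): TCP position.
- manip.current_tcp_rot(): TCP orientation.
- manip.current_force(): force on the tool from outside, world axes, zero at the start.
- manip.current_ft_torque(): the same for the moment, N m.
- manip.current_grip_width(): opening from 0.0 (shut) to 1.0 (fully open).
- manip.current_grip_force(): force on a finger pad.
Only numpy, scipy, OpenCV 4.12 (cv2) and the standard library are available. Lean on these libraries where they do the work, as an engineer would, in place of code of your own. Each camera call takes 0.05 s, during which the arm holds its last target. There are 200 camera calls.

TASK

Get the herb mill ready for filling: turn its speed dial clockwise until the pointer is on the one long mark of the scale. Then lift the lid by its bar handle and hold it open at 60 degrees from shut, so that a colleague can tip the dried roots in. The lid falls shut if let go, so finish while still holding the handle, with the lid still at that angle, nothing else propping it and the dial on its mark; do not knock over or shift the things standing around.

Things in the scene. Friction and masses are not known exactly. Their poses are not given: they have to be found in the camera images.
- mill: Bench herb mill, fixed: white base 200 (x) by 345 (y) mm, round steel chamber (radius 100 mm, rim at z = 149 mm) and on its right (centre y = -175 mm) a white motor housing 180 by 138 mm, flat top at z = 115.5 mm. Origin on the table under the chamber's centre; x points from the mill's front to its back (hinge side), y to its left, z up. Stands turned up to 0.35 rad either way.
- dial (a joint): Speed dial on top of the motor housing, rad, 0 to 4.71, growing clockwise seen from above. At 0 the pointer stands 135 degrees counter-clockwise of the mill's x axis; at 2.356 it lies along the mill's x axis, on the long mark. Starts between 0.9 and 1.8. Stays where left; friction about 0.04 N m.
- dial_grip (a point): On the dial's axis, 27 mm above the housing's top: the height to grip; x = -20, y = -180 mm from the mill's origin. Dial: black skirt (radius 26 mm, top 5 mm above the housing) and on it an upright wing 48 mm long, 13 mm thick, top 38 mm above the housing. The frame turns with the dial: x runs along the wing to the white pointer line's end, z up.
- long_mark (a point): Middle of the one long mark (17 by 4 mm, black) on the housing's top, 38 mm from the dial's axis towards the mill's back. The other ten marks are 7 by 2 mm, all 27 degrees apart.
- lid (a joint): Opening angle of the lid, rad: 0 shut and level (the start), 1.047 at 60 degrees, 1.57 upright, stop at 1.9. Hinged at the back of the chamber; weighs 0.34 to 0.67 kg and falls shut from any angle short of upright. The lid is a steel disc of radius 100 mm over the chamber.
- lid_hinge (a point): Point in the middle of the lid's hinge axis, at x = +105 mm of the mill's origin, 150 mm above the table. The hinge axis runs along the mill's y axis.
- lid_bar (a point): The lid's handle: round black bar 12 mm thick, 104 mm long, parallel to the hinge (its y axis), on two 9 mm posts 92 mm apart. Bar axis 41 mm above the lid's rim (38 mm above its raised middle). Origin mid-bar: lid shut, 175 mm in front of the hinge axis and 48 mm above it (x = -70 mm of the mill's origin, z = 198 mm). Swings with the lid; the rules call the bar lid_c0.
- tub_pale: Bystander: open cream plastic tub 170 by 200 by 100 mm with pale root slices; origin under its centre.
- tub_dark: Bystander: the same tub with dark root slices; origin under its centre.
- mortar: Bystander: white mortar, radius 58 mm, 85 mm high, its pestle leaning in it up to 127 mm; origin under its centre.
- scoop: Bystander: steel hand scoop, 100 by 70 by 36 mm, with a 100 mm wooden handle towards its -x, lying in front of the chamber; origin at the scoop's back edge, on the table.
- jar: Bystander: amber jar with white cap, radius 30 mm, 95 mm high, standing left of the mill's chamber; origin under its centre.
- cup: Bystander: open steel cup, radius 33 mm, 75 mm high, standing right of the motor housing; origin under its centre.
- brush: Bystander: cleaning brush 170 mm long, lying in front of the motor housing; origin under its middle.

How it is judged:
By the outcome, as a careful person would: the job done as asked, in the order asked, and still so for the second after the job is handed in, while the arm keeps its last pose, push and grip.
It also fails if it takes over 61 s, if anything falls off the work surface, if the arm or the gripper's body presses on something with over 40 N, if the wrist force passes 120 N, or if a joint passes its speed limit or range.

## Working session

There is one attempt and no reset: what is moved stays moved. The work goes in short steps, each a Python script; the robot and the scene stay as the last script left them, time stands still between calls to the robot, and variables do not carry over. Pictures are saved under pics/ and viewed, at most 10 in all, crops included, and the job is handed in when it is done.

```bash
ls; mkdir -p pics
python3 - <<'E'
from bench import manip
import cv2,numpy as np
for c in ["top","side"]:
    p,d=manip.grab_frame(c); cv2.imwrite(f"pics/{c}0.png",p[:,:,::-1]); np.save(f"{c}0.npy",d)
    for n in ["mill","dial","dial_grip","long_mark","lid","lid_bar","lid_hinge","tub_pale","tub_dark","mortar","scoop","jar","cup","brush"]:
        try:
            r=manip.look_for(c,n); print(c,n,[(np.round(q["at"],3).tolist(),round(q["confidence"],2)) for q in r[:2]])
        except Exception as e: print(n,e)
print(manip.current_time())
E
```

```text
pics
top mill [([0.56, -0.023, 0.162], 0.63)]
top dial [([0.585, 0.043, 0.161], 0.54)]
top dial_grip [([0.52, -0.126, 0.125], 0.78)]
top long_mark [([0.56, -0.02, 0.157], 0.58)]
top lid [([0.585, 0.038, 0.157], 0.64)]
top lid_bar [([0.584, 0.045, 0.158], 0.62)]
top lid_hinge [([0.565, -0.019, 0.159], 0.56)]
top tub_pale [([0.483, 0.548, 0.076], 0.57)]
top tub_dark [([0.508, -0.519, 0.078], 0.73)]
top mortar [([0.681, 0.321, 0.056], 0.81)]
top scoop [([0.432, 0.177, 0.012], 0.82)]
top jar [([0.589, 0.202, 0.092], 0.81)]
top cup [([0.512, -0.245, 0.027], 0.64)]
top brush [([0.385, -0.096, 0.018], 0.82)]
side mill [([0.609, -0.05, 0.114], 0.55)]
side dial [([0.529, -0.134, 0.136], 0.67)]
side dial_grip [([0.53, -0.129, 0.131], 0.65)]
side long_mark [([0.608, -0.047, 0.115], 0.91)]
side lid [([0.588, 0.036, 0.159], 0.83), ([0.609, -0.05, 0.111], 0.61)]
side lid_bar [([0.594, 0.038, 0.159], 0.73), ([0.421, 0.06, 0.021], 0.44)]
side lid_hinge [([0.61, -0.042, 0.119], 0.77)]
side tub_pale [([0.5, 0.525, 0.078], 0.77), ([0.611, -0.047, 0.118], 0.22)]
side tub_dark [([0.527, -0.531, 0.068], 0.59)]
side mortar [([0.683, 0.315, 0.066], 0.64), ([0.38, -0.162, 0.018], 0.28)]
side scoop [([0.418, 0.061, 0.022], 0.52)]
side jar [([0.615, 0.207, 0.075], 0.55)]
side cup [([0.606, -0.05, 0.112], 0.69), ([0.521, -0.24, 0.053], 0.61)]
side brush [([0.38, -0.16, 0.017], 0.58)]
1.5
```

View pics/top0.png

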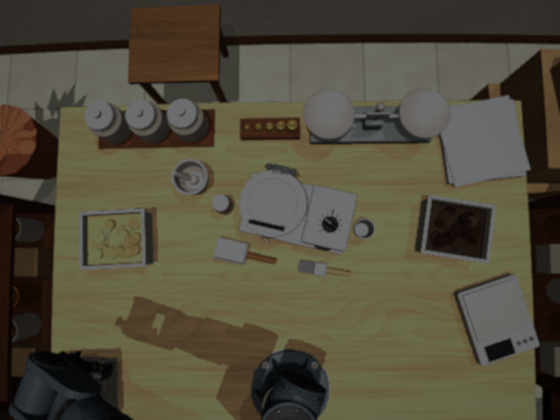

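```bash
cat > h.py <<'E'
import numpy as np, cv2
from bench import manip
def cloud(c,d):
    k=manip.get_calibration(c); K=np.array(k["camera_matrix"]); R=np.array(k["R"]); t=np.array(k["t"])
    v,u=np.mgrid[:d.shape[0],:d.shape[1]]
    uv=np.stack([u,v],-1).reshape(-1,1,2).astype(float)
    dc=np.array([k["k1"],0,0,0,0.])
    s=cv2.undistortPoints(uv,K,dc)[:,0]
    P=np.c_[s,np.ones(len(s))]*d.reshape(-1,1)
    W=(P-t)@R; W[d.reshape(-1)==0]=np.nan
    return W.reshape(*d.shape,3)
E
python3 - <<'E'
from h import *
for c in ["top","side"]:
    W=cloud(c,np.load(c+"0.npy")); p=cv2.imread(f"pics/{c}0.png")
    x,y,z=W[...,0],W[...,1],W[...,2]
    near=(abs(x-.55)<.2)&(abs(y+.03)<.25)
    def fit(m,n):
        q=W[m][:,:2]; 
        if len(q)<5: print(c,n,len(q)); return
        r=cv2.minAreaRect(q.astype(np.float32)); print(c,n,len(q),np.round(q.mean(0),3),np.round(np.median(z[m]),3),np.round(r[0],3),np.round(r[1],3),round(r[2],1))
    fit(near&(z>.185)&(z<.215),"bar")
    fit(near&(z>.108)&(z<.122)&(y<0.0),"housing top")
    fit(near&(z>.14)&(z<.175)&(y>-.08),"lid")
    fit(near&(z>.135)&(z<.165)&(y<-.08)&(x<.56),"wing")
E
```

```text
top bar 153 [0.515 0.06 ] 0.203 [0.515 0.061] [0.104 0.012] 76.5
top housing top 2479 [ 0.542 -0.126] 0.116 [ 0.542 -0.126] [0.137 0.18 ] 76.5
top lid 3590 [0.59  0.042] 0.159 [0.591 0.047] [0.216 0.198] 19.5
top wing 81 [ 0.521 -0.126] 0.154 [ 0.521 -0.126] [0.048 0.013] 51.8
side bar 123 [0.516 0.06 ] 0.202 [0.515 0.062] [0.105 0.016] 76.3
side housing top 1583 [ 0.559 -0.126] 0.117 [ 0.561 -0.092] [0.213 0.203] 76.2
side lid 2113 [0.596 0.033] 0.161 [0.59  0.038] [0.198 0.221] 42.9
side wing 115 [ 0.524 -0.127] 0.15 [ 0.522 -0.125] [0.048 0.02 ] 51.3
```

The top view shows the mill at about (275,205), the dial at (330,224) with its wing pointing up and left, and the bar at (265,225). The fits match the given sizes: bar, housing and dial all agree on a yaw of -13.5°, and the dial reads about 1.22. I'll check reachability next.

```bash
cat >> h.py <<'E'
from scipy.spatial.transform import Rotation as Ro
yaw=np.radians(-13.5)
Rm=Ro.from_euler('z',yaw).as_matrix(); O=np.array([.583,.0447,0])
M=lambda *p: O+Rm@np.array(p)
def down(a): # tool down, tool x at world angle a
    c,s=np.cos(a),np.sin(a); x=np.array([c,s,0]); z=np.array([0,0,-1.]); return np.c_[x,np.cross(z,x),z]
def lidpose(q,tilt,flip=1,back=.019,off=(0,0,0)):
    """tool pose holding the bar at lid angle q; tilt: approach leaning forward when shut"""
    a=np.arctan2(.048,.175)+q; r=np.hypot(.175,.048)
    b=np.array([.105-r*np.cos(a),0,.150+r*np.sin(a)])
    th=tilt-q; z=np.array([np.sin(th),0,-np.cos(th)]); x=np.array([0,flip*1.,0]); 
    R=Rm@np.c_[x,np.cross(z,x),z]
    return M(*b)+np.array(off)+R[:,2]*back, R
E
python3 - <<'E'
from h import *
D=M(-.02,-.18,.126); print(D)
for k in (0,np.pi):
    for a in (51.8,19,-13.5): 
        j=manip.inverse_kinematics(D,down(np.radians(a)+k)); print("dial",k,a,None if j is None else np.round(j,2))
for f in (1,-1):
  for t in (0,20,35,45,60):
    print(f,t,[None if (j:=manip.inverse_kinematics(*lidpose(np.radians(q),np.radians(t),f))) is None else np.round(j,2).tolist() for q in (0,30,60)])
E
```

```text
[ 0.52153244 -0.12565768  0.126     ]
dial 0 51.8 [-0.32  0.46  1.78 -0.    0.9   0.34]
dial 0 19 [-0.32  0.46  1.78 -0.    0.9   0.92]
dial 0 -13.5 [-0.32  0.46  1.78 -0.    0.9   1.48]
dial 3.141592653589793 51.8 [-0.32  0.46  1.78 -0.    0.9  -2.8 ]
dial 3.141592653589793 19 [-0.32  0.46  1.78 -0.    0.9  -2.23]
dial 3.141592653589793 -13.5 [-0.32  0.46  1.78 -0.    0.9  -1.66]
1 0 [[0.03, 0.36, 1.79, -0.0, 1.0, 0.26], [-0.04, 0.6, 1.28, 0.1, 1.78, 0.19], [-0.08, 1.01, 0.63, 0.24, 2.53, 0.28]]
1 20 [[0.08, 0.25, 1.99, -0.19, 0.58, 0.46], [-0.01, 0.43, 1.48, 0.04, 1.41, 0.22], [-0.07, 0.83, 0.82, 0.13, 2.18, 0.21]]
1 35 [[0.12, 0.21, 2.13, -0.77, 0.29, 1.05], [0.02, 0.31, 1.64, -0.02, 1.11, 0.26], [-0.05, 0.69, 0.99, 0.08, 1.89, 0.19]]
1 45 [[0.16, 0.22, 2.22, 4.54, 0.28, 2.04], [0.04, 0.24, 1.75, -0.09, 0.9, 0.32], [-0.04, 0.59, 1.11, 0.05, 1.69, 0.19]]
1 60 [[0.2, 0.31, 2.33, 3.83, 0.61, 2.77], [0.07, 0.17, 1.9, -0.28, 0.58, 0.5], [-0.02, 0.46, 1.3, -0.0, 1.38, 0.21]]
-1 0 [None, None, [-0.08, 1.01, 0.63, 0.24, 2.53, -2.86]]
-1 20 [[0.08, 0.25, 1.99, -0.19, 0.58, -2.68], None, None]
-1 35 [[0.12, 0.21, 2.13, -0.77, 0.29, -2.1], None, None]
-1 45 [[0.16, 0.22, 2.22, 4.54, 0.28, -1.1], [0.04, 0.24, 1.75, -0.09, 0.9, -2.82], None]
-1 60 [[0.2, 0.31, 2.33, 3.83, 0.61, -0.37], [0.07, 0.17, 1.9, -0.28, 0.58, -2.64], None]
```

Run:
```python
from h import *
D=M(-.02,-.18,.126); up=np.array([0,0,1.])
A=lambda a: down(np.radians(a))
p=manip.current_ee_pos(); manip.move_l(np.array(p)+up*.09,max_speed=.3)
manip.move_ptp(D+up*.16,A(51.8))
manip.set_gripper(.6,40)
manip.move_l(D+up*.002,max_speed=.15)
manip.set_gripper(0,40)
print("grip",manip.current_grip_width(),manip.current_grip_force(),manip.current_force(),manip.current_ee_pos())
for a in (30,8,-13.5):
    manip.move_ptp(D+up*.002,A(a)); print(np.round(manip.current_force(),1),np.round(manip.current_ft_torque(),2))
manip.set_gripper(.5)
manip.move_l(D+up*.14,max_speed=.25)
f,d=manip.grab_frame("wrist"); cv2.imwrite("pics/w1.png",f[:,:,::-1])
W=cloud("wrist",d); x,y,z=np.moveaxis(W,-1,0)
m=(z>.138)&(z<.165)&(np.hypot(x-D[0],y-D[1])<.035)
q=W[m][:,:2].astype(np.float32); print(m.sum(), cv2.minAreaRect(q) if len(q)>5 else "")
f,d=manip.grab_frame("top"); W=cloud("top",d)
print(manip.current_time())
```

```text
grip 0.146772929867109 41.03394091129303 [-2.00846149  0.21702903  5.93369731] [ 0.52165792 -0.12566024  0.12851599]
[-3.   1.9  6.6] [ 0.22  0.41 -0.05]
[-2.   2.5  6.9] [0.38 0.49 0.  ]
[-2.6  2.4  7.5] [ 0.52  0.51 -0.05]
907 ((0.5202042460441589, -0.126931294798851), (0.012506691738963127, 0.04783593863248825), 76.43328857421875)
9.2333
```

View pics/w1.png

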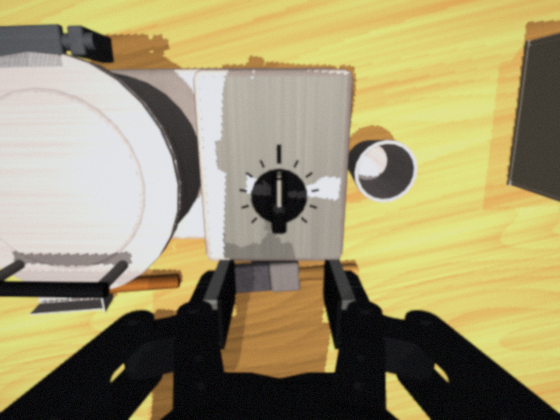

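The pointer line (279,192) lines up with the long mark (279,153), and the wing measures -13.6° in world, so the dial is set. Next is the lid.

Run:
```python
from h import *
T=np.radians(18)
P,R=lidpose(0,T)
manip.move_ptp(P-R[:,2]*.11+[0,0,.02],R)
manip.set_gripper(.6,70)
manip.move_l(P,max_speed=.12)
manip.set_gripper(0,70)
print("grip",manip.current_grip_width(),manip.current_grip_force(),np.round(manip.current_force(),1),manip.current_ee_pos()-P)
for q in range(6,61,6):
    manip.move_l(*lidpose(np.radians(q),T),max_speed=.07)
    print(q,np.round(manip.current_force(),1),np.round(manip.current_ft_torque(),2),round(manip.current_grip_width(),3))
    if np.linalg.norm(manip.current_force())>50: break
for c in ("side","top"):
    f,d=manip.grab_frame(c); cv2.imwrite(f"pics/{c}2.png",f[:,:,::-1]); np.save(c+"2.npy",d)
print(manip.current_time(),manip.current_ee_pos()-lidpose(np.radians(60),T)[0])
```

```text
grip 0.11469451953622965 68.21331739425659 [-3.8  0.6  5. ] [-9.97196288e-05  8.22463723e-05  4.52577039e-04]
6 [-1.7  2.7 -2.2] [0.33 0.33 0.07] 0.111
12 [-2.9  3.  -0.4] [ 0.34  0.39 -0.03] 0.111
18 [-4.2  2.4  0.3] [0.38 0.62 0.05] 0.112
24 [-6.3  2.8  2.6] [0.36 0.81 0.03] 0.114
30 [-6.6  2.2  3.6] [ 0.36  0.93 -0.05] 0.114
36 [-6.4  2.   5.9] [ 0.37  1.03 -0.04] 0.114
42 [-5.5  2.3  5.7] [0.38 1.08 0.04] 0.113
48 [-4.8  1.9  5.6] [0.34 1.01 0.  ] 0.113
54 [-4.8  1.4  6.6] [ 0.3   0.98 -0.07] 0.113
60 [-3.7  1.5  7.9] [ 0.26  0.92 -0.03] 0.111
16.3667 [-3.87284955e-05  1.66704255e-04  2.59421212e-04]
```

Run:
```python
from h import *
for c in ("side","top"):
    W=(cloud(c,np.load(c+"2.npy"))-O)@Rm   # mill frame
    x,y,z=np.moveaxis(W,-1,0)
    # lid disc points: behind chamber, above rim, near plane at 60 deg through hinge
    n=np.array([np.sin(np.pi/3),0,np.cos(np.pi/3)]); h=(W-[.105,0,.150])
    s=h[...,0]*-np.cos(np.pi/3)+h[...,2]*np.sin(np.pi/3); e=h@n
    m=(s>.02)&(s<.2)&(abs(y)<.1)&(abs(e)<.03)
    print(c,m.sum())
    if m.sum()>50:
        X=W[m]; 
        for _ in range(4):
            cc=X.mean(0); _,_,V=np.linalg.svd(X-cc,full_matrices=False); X=X[abs((X-cc)@V[2])<.003]
        v=V[2]*np.sign(V[2][2]); print(len(X),np.round(v,3),"angle",np.degrees(np.arctan2(v[0],v[2])),"offset from hinge",(cc-[.105,0,.150])@v)
    f=cv2.imread(f"pics/{c}2.png"); u=np.argwhere((abs(x)<.25)&(abs(y)<.25)&(z>.1))
    a,b=u.min(0),u.max(0); print(a,b)
    if c=="side":
        cv2.imwrite("pics/side2c.png",cv2.resize(f[max(a[0]-30,0):b[0]+40,max(a[1]-30,0):b[1]+30],None,fx=2,fy=2)[:600,:800])
```

```text
side 2231
1405 [ 0.869 -0.006  0.496] angle 60.29375485179356 offset from hinge 0.007956891983662378
[ 34 209] [272 383]
top 170
164 [0.862 0.022 0.506] angle 59.56597292111305 offset from hinge 0.009702263387968911
[ 59 169] [322 356]
```

View pics/side2c.png

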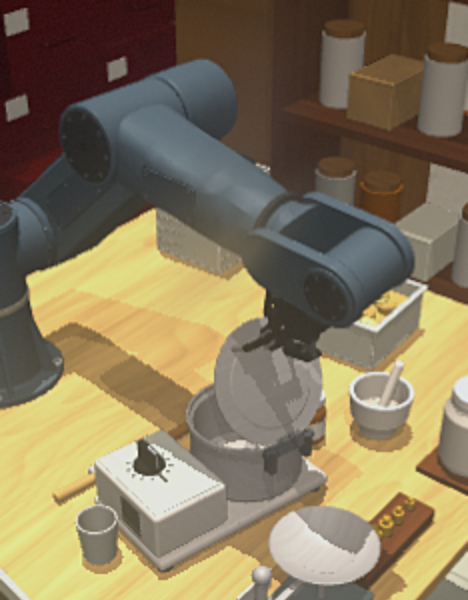

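The side crop shows the lid held open by its bar at about (265,350), with the bystanders standing and the dial (150,455) untouched. Plane fits on the lid give 60.3° and 59.6°, so I'm handing it in.

```bash
python3 -c "
from h import *
manip.dwell(.5); print(manip.current_force(),manip.current_grip_width(),np.abs(manip.current_joint_vel()).max()); print(manip.sign_off())"
```

```text
[-2.4861999   1.32773308  6.2725344 ] 0.11224608943662517 0.0010382080926067386
the job is handed in; nothing more can be done
None
```

The job is handed in: the dial is on its long mark, and the gripper is still holding the lid by its bar at about 60° (camera fits gave 60.3° and 59.6°), with the things around it still standing in the last picture.

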